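# Tighten a castle nut to the next slot and lock it

### The arm

A 6-joint arm with a two-finger parallel gripper is mounted at the origin on the work surface; the furniture and walls round the work are solid. World frame = base frame: x ahead of the robot, y to its left, z up, the work surface at z = 0. Lengths are in m, angles in rad, forces in N, time in s.
With the tool pointing down it reaches from about 0.35 to 0.975 m from the base axis. Payload 4.9 kg.
Tool frame: the origin (TCP) lies at the very end of the fingers, on their centre line; the grasp point (between the pads) lies 19 mm behind it; z points along the fingers, y is the line along which they close (so a half turn about z gives the same grasp; the last joint's range is limited). The gripper opens to 85 mm and grips with 20 to 120 N. Pads are 22 mm wide; open, the fingers measure 114 mm over their backs; the gripper's body (76 mm by 85 mm) begins 54 mm behind the grasp point. The pads swing forward as they close: fully open they stand 13 mm farther back than shut.
Start: joints at [-1.267, 0.053, 1.613, -0, 1.476, -0.119], TCP at [0.256, -0.57, 0.231] pointing down, gripper open.
Joint ranges: [-3.01, 3.01], [-1.01, 2.22], [0.06, 2.58], [-1.02, 4.17], [0.09, 2.62], [-3.14, 3.14]. Speed limits (rad/s): [2.57, 2.57, 3.14, 3.14, 3.14, 3.14].

### API

Orientations are given as a unit quaternion [w, x, y, z].
In Python, from plant import state, optics, ticket, nets gives the robot as it stands. The module is installed in compiled form; this text tells all that it offers.
- The arm moves only by the shell command python3 -m inch 'ROWS' [OPENING]. ROWS is JSON, a list of rows, each an object of numbers: "dx", "dy", "dz": the shift along the tool's x, y, z as a fraction of full scale; "rx", "ry", "rz": the turn, a rotation vector about the tool's x, y, z as a fraction of full scale. In form: [{"dx": .., "dy": .., "dz": .., "rx": .., "ry": .., "rz": ..}, ...]. A call has 1 to 5 rows; each row is the pose to reach, as a shift and turn from the pose commanded when the call began, along the tool's axes at that moment; what a row does not reach only later rows make up. Full scale, the value 1, is 0.8 m for a shift and 1.5 rad for a turn. A row lasts 1/10 s, in which the tool goes at most 50 mm and 8.59 degrees, less where a joint would pass 70% of its speed; a pose out of reach is approached as far as the arm can. A call with a number of a shift or a turn outside -1 to 1 is refused whole. A call with a gripper value outside its range is refused whole. OPENING is the opening, from -1 (shut) to 1 (fully open), set as the call begins (- or left out, the last holds). The fingers move at their own pace and stop on an object; the grip force is fixed at half the most. Time passes only in rows, so rows that repeat a pose let the fingers close. It gives the time, the measured TCP pose, the force, the opening and the grip force at its end, in the units of the state.
- state(): the state, without advancing time (a new reading comes with each control period).
- optics.grab_frame(name): name is "scene" or "top" or "wrist"; returns the picture (384x512x3 uint8, red, green, blue); there is no depth.
- optics.camera_info(name): a dict with "fx", "fy", "cx", "cy" (pixels), "R" (3x3) and "t" (3): a world point X has camera coordinates R X + t. Camera axes: x right, y down, z forward; pixel columns grow to the right and rows downward; lengths in m; the calibration is good to about 2 mm. A picture is of the moment at which its call begins: read the wrist's pose just before it. camera_info takes no time and is no camera call; for the wrist camera it gives the pose at the moment of the call.
- ticket.job_done(): hands the job in; it is judged then, once.
Trained networks look in the newest picture that a camera, given by its name, has taken for a name from the list of things; names that differ only in an ending like _2 or _b are one class to them, and where a whole thing is asked for, a point or a joint stands for the part that bears it (a point fixed in the world has none). Each returns a list of dicts, best first, with "confidence" (0 to 1); they miss things now and then, are a little off and sometimes report something else, mostly with a low value. They report only what shows in the picture. A call takes as long as a camera call. They do not tell look-alikes from the thing itself.
- nets.boxes_of(camera, name): "bbox" ([centre column, centre row, width, height] in pixels, round what is visible of it).
- nets.outline_of(camera, name): "pixels" (384x512 bool, what is visible of it) and "bbox" ([centre column, centre row, width, height] in pixels, round what is visible of it).
The state is a dict: "time": time; "joint_pos": joint angles; "joint_vel": joint speeds; "joint_efforts": joint torques, N m; "tool_pos": TCP position; "tool_rot": TCP orientation; "contact_force": force on the tool from outside, world axes, zero at the start; "ft_torque": the same for the moment, N m; "gripper_width": opening from 0.0 (shut) to 1.0 (fully open); "grasp_force": force on a finger pad.
Only numpy, scipy, OpenCV 4.12 (cv2) and the standard library are available. Lean on these libraries where they do the work, as an engineer would, in place of code of your own. Each camera call takes 0.05 s, during which the arm holds its last target. There are 200 camera calls.

### The job

Make the stub axle on the show board safe for viewing: tighten the brass castle nut (clockwise from above) until you feel it go snug, carry on tightening at least another 10 degrees, and stop at the first slot that then lines up with the cross hole in the spindle. Then push the red-handled lock pin through the slot and the cross hole until its grip is up against the nut, never forcing it, and let go; leave the oil can, the nail tin and the ink bottle where they are.

Things in the scene. Friction and masses are not known exactly. Their poses are not given: they have to be found in the camera images.
- axle_stand: Fixed stub axle on a dark wooden board 130 x 130 x 16 mm; origin under the board's centre, on the upright spindle's axis. Blue hub: flange 52 mm radius, barrel 40 mm radius up to z = 50 mm; steel washer 36 mm radius, z = 50 to 54 mm; brass nut above; steel spindle 24 mm across, top at z = 96 mm. The cross hole runs along this body's x axis.
- cross_hole (a point): Centre of the cross hole, on the spindle's axis 82 mm above the table. The hole is 8.5 mm wide and 8.5 mm high and runs right through along this point's x axis; the pin may enter from either end.
- nut_slot (a point): Point on the brass nut's axis, 82 mm above the table, turning with the nut; x runs along two facing slots. The nut is a hexagon 46 mm across flats from z = 54 to 74 mm; its crown, 43 mm across, z = 74 to 88 mm, has six slots 9 mm wide, one over the middle of each flat. The nut stays at this height.
- castle_nut (a joint): Turn of the nut, rad, grows when tightened (clockwise from above); at 0, 1.047 and 2.094 slots lie along the cross hole. Starts at 0.03 to 0.2, stays where left. Turns freely (0.06 N m) until it meets the washer, somewhere between 0.32 and 1.35: this snug point differs each time and must be felt. Then it takes about 0.75 N m (about half while held still) and drags the washer along.
- washer_mark (a point): Yellow paint mark on the washer's top face, 30 mm from the spindle's axis. Where it starts tells nothing; it moves only when the snug nut drags the washer round.
- lock_pin: Loose lock pin, about 60 g, standing on its red grip block; origin under the block's front face: the block spans x = -24 to 0, y = -7 to 7, z = 0 to 36 mm. From that face a steel shaft 6 mm square points along +x at z = 5 mm, 53 mm long, the last 7 mm a blunt cone. Grip the block across y from above. Pushed home, its front face meets the nut's crown about 21 mm from the spindle's axis.
- pin_mid (a point): Point on the shaft's axis, 21 mm in front of the block's front face, 5 mm above its underside; x along the shaft. Lies in the middle of the cross hole when the pin is home.
- oil_can: Bystander: green oil can with a brass spout, 76 mm across, 136 mm high; origin under its centre.
- nail_tin: Bystander: round red tin, 67 mm across, 48 mm high; origin under its centre.
- ink_bottle: Bystander: square glass ink bottle with a black cap, 44 x 44 x 63 mm; origin under its centre.
There are look-alikes about, which are no part of the job. Of the things like the lock_pin, leave any that is white; of the rest the smaller one is meant.

How it is judged:
On the way, in this order (a step that is already met when the one before it is completed fails the run):
1. the nut has gone snug and been tightened on to the first slot in line (distance of washer_mark from where it was at the start of the episode between 0.0036 and 0.0375 m and (value of joint castle_nut between 0.9572 and 1.1372 rad or value of joint castle_nut between 2.0044 and 2.1844 rad)), for 0.3 s.
2. the lock pin is home through slot and cross hole (distance between pin_mid and cross_hole below 0.005 m and angle between the x axis of pin_mid and the x axis of cross_hole, either way round below 0.17 rad), for 0.2 s.
At the end, for the whole second after the job is handed in: A slot is in line with the cross hole (within 0.09 rad), the first at least about 10 degrees past snug: the washer mark was dragged 3.6 to 37.5 mm (7 to 77 degrees). The pin lies through the hole at rest, pin_mid within 5 mm of cross_hole and along it within 0.17 rad; bystanders left (all of step 1 and all of step 2 and linear speed of lock_pin below 0.02 m/s); the robot touches nothing.
It fails at once if the pin is forced: more than 15 N between the lock pin and the axle or nut (contact force between lock_pin and axle_stand above 15 N).
It fails at once if a bystander is moved more than 20 mm (distance of any of oil_can, nail_tin, ink_bottle from where it was at the start of the episode above 0.02 m).
It also fails if it takes over 61 s, if anything falls off the work surface, if the arm or the gripper's body presses on something with over 40 N, if the wrist force passes 120 N, or if a joint passes its speed limit or range.

## Working session

There is one attempt and no reset: what is moved stays moved. The work goes in short steps, Python scripts to look and compute and a shell command to move; the robot and the scene stay as the last step left them, time stands still between calls to the robot, and variables do not carry over. Pictures are saved under pics/ and viewed, at most 10 in all, crops included, and the job is handed in when it is done.

```bash
mkdir -p pics; ls; cat > look.py <<'E'
from plant import state, optics, ticket, nets
import numpy as np, cv2
E
python3 - <<'E'
from look import *
s=state(); print({k:np.round(v,3).tolist() for k,v in s.items()})
ims=[]
for c in ("scene","top"):
    im=optics.grab_frame(c); cv2.imwrite(f"pics/{c}.png",im[:,:,::-1]); ims.append(im)
    i=optics.camera_info(c); print(c,i['fx'],i['cx'],i['cy'],np.round(i['R'],3).tolist(),np.round(i['t'],3).tolist())
    for n in ("axle_stand","castle_nut","washer_mark","lock_pin","oil_can","nail_tin","ink_bottle"):
        print(c,n,[(np.round(d['bbox']).tolist(),round(d['confidence'],2)) for d in nets.boxes_of(c,n)[:4]])
E
```

```text
pics
{'time': 0.0, 'joint_pos': [-1.267, 0.053, 1.614, 0.0, 1.476, -0.119], 'joint_vel': [-0.0, 0.001, -0.001, 0.001, -0.002, 0.001], 'joint_efforts': [0.001, -39.368, -37.018, -0.0, 0.007, 0.0], 'tool_pos': [0.256, -0.569, 0.23], 'tool_rot': [-0.001, 0.978, 0.21, -0.0], 'contact_force': [-0.647, 0.376, 0.037], 'ft_torque': [0.015, 0.06, -0.047], 'grasp_force': 0.0, 'gripper_width': 1.001}
scene 474.6422052549832 250.13936586865353 187.23905951184648 [[-0.765, -0.644, 0.004], [-0.406, 0.476, -0.78], [0.5, -0.598, -0.626]] [0.378, 0.303, 0.701]
scene axle_stand [([223.0, 217.0, 83.0, 64.0], 0.9), ([224.0, 197.0, 29.0, 27.0], 0.56)]
scene castle_nut [([225.0, 196.0, 28.0, 27.0], 0.84)]
scene washer_mark [([224.0, 207.0, 34.0, 21.0], 0.8)]
scene lock_pin [([303.0, 276.0, 44.0, 20.0], 0.73), ([322.0, 211.0, 49.0, 26.0], 0.7), ([283.0, 178.0, 27.0, 18.0], 0.59)]
scene oil_can [([233.0, 131.0, 29.0, 64.0], 0.88)]
scene nail_tin [([200.0, 287.0, 47.0, 49.0], 0.75)]
scene ink_bottle [([159.0, 271.0, 33.0, 41.0], 0.87), ([283.0, 178.0, 29.0, 16.0], 0.68)]
top 478.13715728530104 265.94426366453195 189.06405518849994 [[-0.004, -1.0, 0.025], [-0.991, 0.0, -0.131], [0.131, -0.025, -0.991]] [-0.046, 0.534, 1.176]
top axle_stand [([250.0, 178.0, 61.0, 58.0], 0.8)]
top castle_nut [([249.0, 179.0, 20.0, 20.0], 0.64)]
top washer_mark [([245.0, 180.0, 26.0, 28.0], 0.64)]
top lock_pin [([321.0, 181.0, 8.0, 24.0], 0.69), ([241.0, 262.0, 21.0, 21.0], 0.56), ([302.0, 238.0, 36.0, 26.0], 0.48)]
top oil_can [([322.0, 122.0, 29.0, 30.0], 0.66)]
top nail_tin [([182.0, 215.0, 33.0, 28.0], 0.74)]
top ink_bottle [([174.0, 185.0, 22.0, 23.0], 0.67)]
```

```bash
python3 - <<'E'
import cv2
a=cv2.imread("pics/top.png")[90:290,130:370]; b=cv2.imread("pics/scene.png")[90:320,130:370]
cv2.imwrite("pics/t1.png",cv2.resize(a,None,fx=3,fy=3,interpolation=3)[:600]); cv2.imwrite("pics/s1.png",cv2.resize(b,None,fx=2.6,fy=2.6,interpolation=3)[:600])
E
```

```text
(no output)
```

View pics/t1.png

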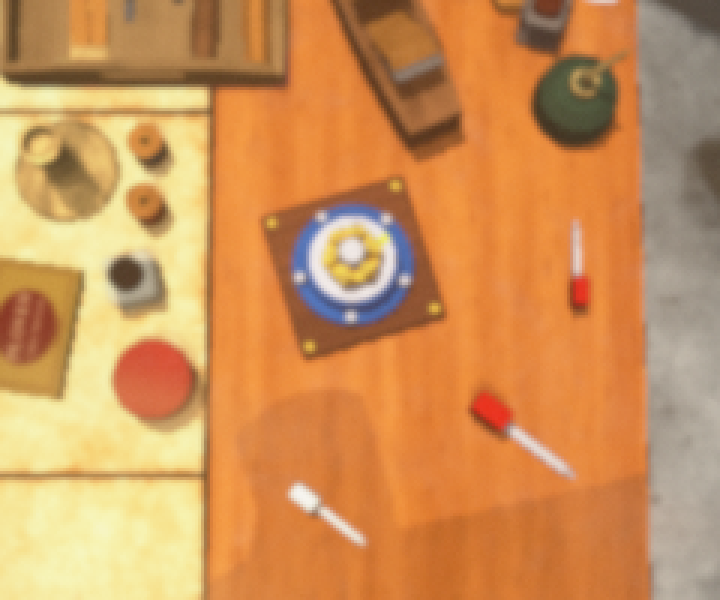

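View pics/s1.png

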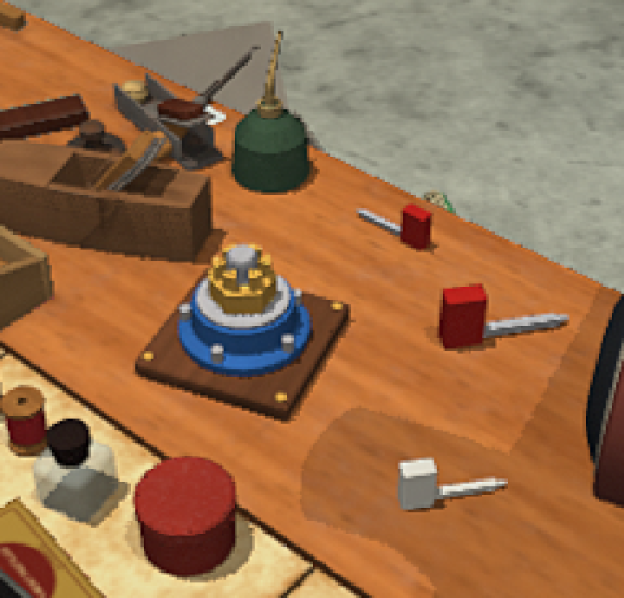

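```bash
cat >> look.py <<'E'
from scipy.spatial.transform import Rotation as Ro
def unproj(c,uv,z,info=None):
    i=info or optics.camera_info(c); R=np.array(i['R']);t=np.array(i['t'])
    d=np.c_[(np.atleast_2d(uv)-[i['cx'],i['cy']])/[i['fx'],i['fy']],np.ones(len(np.atleast_2d(uv)))]@R; o=-R.T@t
    return o+d*((z-o[2])/d[:,2])[:,None]
def proj(c,X,info=None):
    i=info or optics.camera_info(c); p=np.atleast_2d(X)@np.array(i['R']).T+i['t']
    return p[:,:2]/p[:,2:]*[i['fx'],i['fy']]+[i['cx'],i['cy']]
def toolR():
    q=state()['tool_rot']; return Ro.from_quat([q[1],q[2],q[3],q[0]]).as_matrix()
def go(target,yaw_x=None):
    """print shift fractions (current measured pose) to reach world TCP target and turn so tool x heads yaw_x, tool down"""
    s=state(); R=toolR(); d=R.T@(np.array(target)-s['tool_pos'])/0.8
    print('shift frac',np.round(d,4))
    if yaw_x is not None:
        c,n=np.cos(yaw_x),np.sin(yaw_x); G=np.array([[c,n,0],[n,-c,0],[0,0,-1.]])
        r=Ro.from_matrix(R.T@G).as_rotvec(); print('turn frac',np.round(r/1.5,4),'deg',np.round(np.degrees(r),2))
E
python3 - <<'E'
from look import *
f=lambda p:np.array(p)/3+[130,90]
st=unproj("top",f([(272,222),(396,186),(434,309),(309,347)]),.017); print('studs',st.round(4).tolist(),st.mean(0))
e=st[1]-st[0]; print(np.degrees(np.arctan2(e[1],e[0])))
print('nut',unproj("top",f([(353,252)]),.09))
for z in (.03,): print('pin block',unproj("top",f([(580,285)]),.036),'tip',unproj("top",f([(576,221)]),.005),'blk bottom end',unproj("top",f([(580,310)]),.0))
i=optics.camera_info("wrist"); s=state(); R=toolR(); o=-np.array(i['R']).T@i['t']
print('cam in tool',R.T@(o-s['tool_pos']),(np.array(i['R'])@R).round(3).tolist(),i['fx'],i['cx'],i['cy'])
# pin via outline
m=nets.outline_of("top","lock_pin")
for d in m:
    v,u=np.nonzero(d['pixels']); print(d['confidence'],u.mean(),v.mean(),len(u))
go([.55,-.1,.3],0)
E
```

```text
studs [[0.6018, 0.0691, 0.017], [0.6336, -0.0379, 0.017], [0.5262, -0.0702, 0.017], [0.4936, 0.0367, 0.017]] [ 0.56381377 -0.00056504  0.017     ]
-73.45010042678106
nut [[ 0.56365753 -0.00169241  0.09      ]]
pin block [[ 0.54427009 -0.19333026  0.036     ]] tip [[ 0.60518084 -0.19546772  0.005     ]] blk bottom end [[ 0.52734818 -0.19818323  0.        ]]
cam in tool [ 0.07189863  0.00103127 -0.14347981] [[-0.0, 1.0, -0.001], [-0.959, -0.0, -0.283], [-0.283, 0.001, 0.959]] 313.1412134269211 258.0579149512845 189.00140016701403
0.68 321.46308724832215 180.39597315436242 149
0.56 298.3070539419087 231.88381742738588 241
0.56 230.95744680851064 256.1276595744681 47
shift frac [ 0.5757 -0.3852 -0.0858]
turn frac [ 1.000e-04 -0.000e+00  2.818e-01] deg [ 1.000e-02 -0.000e+00  2.422e+01]
```

```bash
python3 -c "
from look import *
go([.56,-.06,.25],np.pi/2)"
```

```text
shift frac [ 0.6076 -0.4257 -0.0233]
turn frac [ 1.000e-04  0.000e+00 -7.654e-01] deg [ 1.000e-02  0.000e+00 -6.578e+01]
```

```bash
python3 -m inch '[{"dx":0.25,"dy":-0.175},{"dx":0.25,"dy":-0.175},{"dx":0.25,"dy":-0.175},{"dx":0.25,"dy":-0.175},{"dx":0.25,"dy":-0.175}]'
python3 -m inch '[{"dx":0.25,"dy":-0.175},{"dx":0.25,"dy":-0.175},{"dx":0.25,"dy":-0.175},{"dx":0.25,"dy":-0.175},{"dx":0.25,"dy":-0.175}]'
python3 -m inch '[{"dx":0.107,"dy":-0.0757,"dz":-0.023,"rz":-0.765},{"dx":0.107,"dy":-0.0757,"dz":-0.023,"rz":-0.765},{"dx":0.107,"dy":-0.0757,"dz":-0.023,"rz":-0.765},{"dx":0.107,"dy":-0.0757,"dz":-0.023,"rz":-0.765},{"dx":0.107,"dy":-0.0757,"dz":-0.023,"rz":-0.765}]'
python3 -c "
from look import *
go([.56,-.06,.25],np.pi/2)"
```

```text
shift frac [ 0.6076 -0.4257 -0.0233]
turn frac [ 1.000e-04  0.000e+00 -7.654e-01] deg [ 1.000e-02  0.000e+00 -6.578e+01]validation failed for argument at $[0]...
validation failed for argument at $[0]...
validation failed for argument at $[0]...
```

```bash
python3 -m inch '[{"dx":0.25,"dy":-0.175,"dz":0,"rx":0,"ry":0,"rz":0},{"dx":0.25,"dy":-0.175,"dz":0,"rx":0,"ry":0,"rz":0},{"dx":0.25,"dy":-0.175,"dz":0,"rx":0,"ry":0,"rz":0},{"dx":0.25,"dy":-0.175,"dz":0,"rx":0,"ry":0,"rz":0},{"dx":0.25,"dy":-0.175,"dz":0,"rx":0,"ry":0,"rz":0}]'
python3 -c "
from look import *
go([.56,-.06,.25],np.pi/2)"
```

```text
time: 1.35
tool_pos: [0.3822, -0.3582, 0.2315]
tool_rot: [0.0, 0.978, 0.21, 0.0]
contact_force: [-0.5, -0.3, 0.7]
gripper_width: 0.999
grasp_force: 0.0
shift frac [ 0.3557 -0.2487 -0.0231]
turn frac [ 4.000e-04 -1.000e-04 -7.652e-01] deg [ 4.000e-02 -1.000e-02 -6.577e+01]
```

```bash
python3 -m inch '[{"dx":0.356,"dy":-0.249,"dz":-0.023,"rx":0,"ry":0,"rz":-0.765},{"dx":0.356,"dy":-0.249,"dz":-0.023,"rx":0,"ry":0,"rz":-0.765},{"dx":0.356,"dy":-0.249,"dz":-0.023,"rx":0,"ry":0,"rz":-0.765},{"dx":0.356,"dy":-0.249,"dz":-0.023,"rx":0,"ry":0,"rz":-0.765},{"dx":0.356,"dy":-0.249,"dz":-0.023,"rx":0,"ry":0,"rz":-0.765}]'
python3 -c "
from look import *
go([.56,-.06,.25],np.pi/2)"
```

```text
time: 1.85
tool_pos: [0.51, -0.1439, 0.245]
tool_rot: [0.0, 0.831, 0.556, 0.0]
contact_force: [0.0, -0.9, 0.9]
gripper_width: 0.994
grasp_force: 0.0
shift frac [ 0.1208  0.0177 -0.0062]
turn frac [ 7.000e-04  2.000e-04 -2.612e-01] deg [ 6.000e-02  2.000e-02 -2.245e+01]
```

```bash
python3 -m inch '[{"dx":0.12,"dy":0.017,"dz":-0.006,"rx":0,"ry":0,"rz":-0.26},{"dx":0.12,"dy":0.017,"dz":-0.006,"rx":0,"ry":0,"rz":-0.26},{"dx":0.12,"dy":0.017,"dz":-0.006,"rx":0,"ry":0,"rz":-0.26},{"dx":0.12,"dy":0.017,"dz":-0.006,"rx":0,"ry":0,"rz":-0.26}]'
python3 - <<'E'
from look import *
im=optics.grab_frame("wrist"); cv2.imwrite("pics/w1.png",im[:,:,::-1])
i=optics.camera_info("wrist"); print(i)
np.save("w1i.npy",i,allow_pickle=True)
for X in ([.564,-.001,.09],[.551,-.195,.03]): print(proj("wrist",X))
a=proj("wrist",[.564,-.001,.08])[0].astype(int); b=proj("wrist",[.565,-.195,.02])[0].astype(int)
c=lambda p,h,w,f:cv2.resize(im[max(p[1]-h,0):p[1]+h,max(p[0]-w,0):p[0]+w,::-1],None,fx=f,fy=f,interpolation=3)
A=c(a,60,66,6);B=c(b,45,66,4); print(a,b); cv2.imwrite("pics/w1n.png",A[:600,:800]); cv2.imwrite("pics/w1p.png",B)
E
```

```text
time: 2.25
tool_pos: [0.5594, -0.0612, 0.2493]
tool_rot: [0.0, 0.709, 0.705, -0.0]
contact_force: [-0.2, 0.5, 1.0]
gripper_width: 1.001
grasp_force: 0.0
{'fx': 313.1412134269211, 'fy': 313.1412134269211, 'cx': 258.0579149512845, 'cy': 189.00140016701403, 'R': array([[ 9.99959619e-01, -8.96477232e-03, -6.27687355e-04],
       [-8.41795862e-03, -9.58838913e-01,  2.83825786e-01],
       [-3.14628461e-03, -2.83809041e-01, -9.58875659e-01]]), 't': array([-0.55987964, -0.09833802,  0.38081493])}
[[262.38599915 107.16152482]]
[[252.52114293 260.4146289 ]]
[262 106] [263 256]
```

View pics/w1.png

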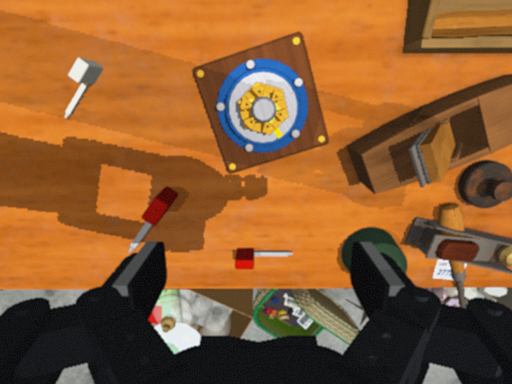

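```bash
python3 - <<'E'
import cv2,numpy as np
im=cv2.imread("pics/w1.png")
A=cv2.resize(im[70:150,222:304],(492,480),interpolation=3); B=cv2.resize(im[180:280,120:300],(306,170),interpolation=3)
c=np.zeros((480,800,3),np.uint8); c[:,:492]=A; c[:170,494:]=B
B=cv2.resize(im[238:276,225:301],(306,153),interpolation=3); c[200:353,494:]=B
cv2.imwrite("pics/w1c.png",c)
E
```

```text
(no output)
```

View pics/w1c.png

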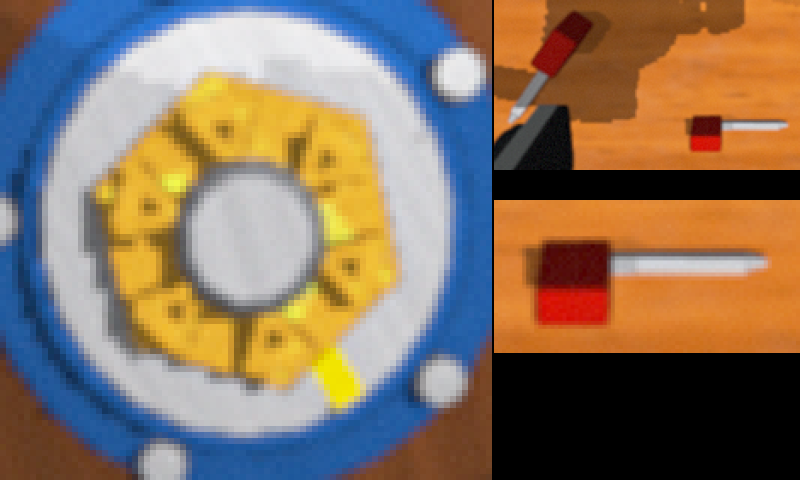

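```bash
python3 - <<'E'
from look import *
im=cv2.imread("pics/w1.png").astype(int); i=np.load("w1i.npy",allow_pickle=True).item()
def cen(im,p,r,w):
    u,v=p; P=im[v-r:v+r+1,u-r:u+r+1]; W=w(P); W=np.clip(W-0.5*W.max(),0,None); y,x=np.mgrid[v-r:v+r+1,u-r:u+r+1]
    return [(W*x).sum()/W.sum(),(W*y).sum()/W.sum()]
yel=lambda P:(np.minimum(P[...,2],P[...,1])-P[...,0]).clip(0)
c=np.array([cen(im,p,5,yel) for p in [(200,73),(297,41),(322,139),(232,167)]])
def rep(name,X):
    a=[np.degrees(np.arctan2(*(X[(k+1)%4]-X[k])[1::-1]))+90*k for k in range(4)]; d=[np.linalg.norm(X[(k+1)%4]-X[k]) for k in range(4)]
    print(name,X.mean(0).round(4),np.round(a,2),np.mean(a),np.round(d,4))
rep('wrist',unproj("wrist",c,.017,i))
t=cv2.imread("pics/top.png").astype(int); ct=np.array([cen(t,p,3,yel) for p in [(221,164),(262,152),(275,193),(233,206)]])
rep('top',unproj("top",ct,.017))
# spindle top centre & pin blk
print('spindle',unproj("wrist",[[222+248/6,70+240/6]],.096,i))
g=lambda p:[225+(p[0]-494)*76/306,238+(p[1]-200)*38/153]
print('blk top near corners',unproj("wrist",[g(p) for p in [(542,241),(608,241),(608,290),(538,290)]],.036,i).round(4).tolist())
print('tip, shaft start',unproj("wrist",[g(p) for p in [(768,264),(612,262)]],.006,i).round(4).tolist())
h=unproj("wrist",[[222+x/6,70+y/6] for x,y in [(212,75),(368,118),(398,275),(285,390),(130,335),(95,190)]],.074,i); print(h.mean(0))
e=h[:,:2]-h[:,:2].mean(0); print(np.degrees(np.arctan2(e[:,1],e[:,0])).round(1)%60, np.linalg.norm(e,axis=1).round(4))
m=h.mean(0); go([.5635,-.001,.13],np.radians(163))
E
```

```text
wrist [ 0.5647 -0.0029  0.017 ] [ 17.03  16.97  16.95 376.97] 106.98112527522197 [0.1123 0.1123 0.1123 0.1121]
top [5.654e-01 2.000e-04 1.700e-02] [-72.95 -72.48 287.15 287.02] 107.1863493240175 [0.1129 0.1131 0.1139 0.1133]
spindle [[ 0.56478352 -0.00334062  0.096     ]]
blk top near corners [[0.5318, -0.1742, 0.036], [0.5524, -0.1744, 0.036], [0.5522, -0.1916, 0.036], [0.53, -0.1914, 0.036]]
tip, shaft start [[0.6061, -0.199, 0.006], [0.553, -0.1977, 0.006]]
[ 0.56512009 -0.00302171  0.074     ]
[43.  42.3 44.1 43.4 39.7 44.5] [0.0252 0.0264 0.0258 0.0265 0.0257 0.0259]
shift frac [0.0765 0.0049 0.149 ]
turn frac [-2.000e-04 -0.000e+00 -8.553e-01] deg [-2.000e-02 -0.000e+00 -7.351e+01]
```

```bash
python3 -m inch '[{"dx":0.074,"dy":0.006,"dz":0.14,"rx":0,"ry":0,"rz":-0.855},{"dx":0.074,"dy":0.006,"dz":0.14,"rx":0,"ry":0,"rz":-0.855},{"dx":0.074,"dy":0.006,"dz":0.14,"rx":0,"ry":0,"rz":-0.855},{"dx":0.074,"dy":0.006,"dz":0.14,"rx":0,"ry":0,"rz":-0.855},{"dx":0.074,"dy":0.006,"dz":0.14,"rx":0,"ry":0,"rz":-0.855}]'
python3 -c "
from look import *
go([.565,-.0025,.13],np.radians(163))"
```

```text
time: 2.8
tool_pos: [0.5629, -0.0041, 0.1355]
tool_rot: [-0.001, 0.401, 0.916, -0.0]
contact_force: [0.4, -1.4, 0.8]
gripper_width: 1.004
grasp_force: 0.0
shift frac [-0.0004  0.0033  0.0069]
turn frac [-0.001  -0.0019 -0.3529] deg [ -0.08  -0.16 -30.33]
```

```bash
python3 -m inch '[{"dx":0,"dy":0.002,"dz":0.007,"rx":0,"ry":0,"rz":-0.353},{"dx":0,"dy":0.002,"dz":0.007,"rx":0,"ry":0,"rz":-0.353},{"dx":0,"dy":0.002,"dz":0.007,"rx":0,"ry":0,"rz":-0.353},{"dx":0,"dy":0.002,"dz":0.007,"rx":0,"ry":0,"rz":-0.353},{"dx":0,"dy":0.002,"dz":0.007,"rx":0,"ry":0,"rz":-0.353}]'
python3 - <<'E'
from look import *
go([.565,-.0025,.06],np.radians(163))
im=optics.grab_frame("wrist"); cv2.imwrite("pics/w2.png",im[:,:,::-1]); np.save("w2i.npy",optics.camera_info("wrist"),allow_pickle=True)
print(proj("wrist",[.565,-.0025,.096]), state()['ft_torque'],state()['contact_force'])
E
```

```text
time: 3.3
tool_pos: [0.5652, -0.0036, 0.1318]
tool_rot: [0.0, 0.151, 0.989, -0.0]
contact_force: [-0.2, 0.1, 0.3]
gripper_width: 1.001
grasp_force: 0.0
shift frac [0.0006 0.0012 0.0897]
turn frac [-0.0001  0.     -0.0043] deg [-0.01  0.   -0.37]
[[260.90718726 216.87441509]] [-0.05980766  0.00478891 -0.0064562 ] [ 0.09324829 -0.16029225  1.0288081 ]
```

View pics/w2.png

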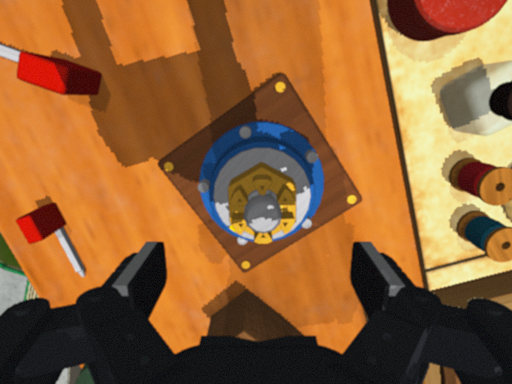

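```bash
python3 - <<'E'
from look import *
im=cv2.imread("pics/w2.png").astype(int); i=np.load("w2i.npy",allow_pickle=True).item()
def cen(im,p,r,w):
    u,v=p; P=im[v-r:v+r+1,u-r:u+r+1]; W=w(P); W=np.clip(W-0.5*W.max(),0,None); y,x=np.mgrid[v-r:v+r+1,u-r:u+r+1]
    return [(W*x).sum()/W.sum(),(W*y).sum()/W.sum()]
yel=lambda P:(np.minimum(P[...,2],P[...,1])-P[...,0]).clip(0)
c=np.array([cen(im,p,6,yel) for p in [(168,167),(280,87),(352,199),(245,265)]]); X=unproj("wrist",c,.017,i)
a=[np.degrees(np.arctan2(*(X[(k+1)%4]-X[k])[1::-1]))%90 for k in range(4)]
print(c.round(1).tolist(),X.mean(0),a)
print('spindle',unproj("wrist",[[263,212]],.096,i)); go([.565,-.003,.058],np.radians(163))
E
```

```text
[[167.8, 166.7], [279.7, 86.5], [351.2, 198.9], [245.4, 264.5]] [ 0.56526504 -0.00190296  0.017     ] [np.float64(17.21209028760073), np.float64(17.1294980184719), np.float64(17.198499141130938), np.float64(17.40656084178306)]
spindle [[ 5.62342985e-01 -3.36804151e-04  9.60000000e-02]]
shift frac [0.0003 0.0004 0.0922]
turn frac [-0.     -0.     -0.0049] deg [-0.   -0.   -0.42]
```

```bash
python3 -m inch '[{"dx":0,"dy":0.001,"dz":0.05,"rx":0,"ry":0,"rz":-0.004},{"dx":0,"dy":0.001,"dz":0.08,"rx":0,"ry":0,"rz":-0.004},{"dx":0,"dy":0.001,"dz":0.091,"rx":0,"ry":0,"rz":-0.004},{"dx":0,"dy":0.001,"dz":0.091,"rx":0,"ry":0,"rz":-0.004}]'
python3 -m inch '[{"dx":0,"dy":0,"dz":0,"rx":0,"ry":0,"rz":0},{"dx":0,"dy":0,"dz":0,"rx":0,"ry":0,"rz":0},{"dx":0,"dy":0,"dz":0,"rx":0,"ry":0,"rz":0},{"dx":0,"dy":0,"dz":0,"rx":0,"ry":0,"rz":0},{"dx":0,"dy":0,"dz":0,"rx":0,"ry":0,"rz":0}]' -1
python3 -c "
from look import *
s=state(); print(s['ft_torque'],s['joint_pos']); go([.565,-.0023,.058],np.radians(163))"
```

```text
time: 3.75
tool_pos: [0.5644, -0.0018, 0.0574]
tool_rot: [-0.002, 0.147, 0.989, -0.0]
contact_force: [-0.5, -0.7, 0.0]
gripper_width: 1.002
grasp_force: 0.0
time: 4.25
tool_pos: [0.5671, -0.0014, 0.0612]
tool_rot: [0.002, 0.146, 0.989, 0.0]
contact_force: [-0.6, 0.7, 5.6]
gripper_width: 0.519
grasp_force: 62.5
[ 0.33122336  0.17155696 -0.01127688] [-1.33977075e-01  8.16364802e-02  1.88281789e+00  8.17880753e-04
  1.17400340e+00 -1.41147351e+00]
shift frac [ 0.0022 -0.0019  0.0039]
turn frac [0.0008 0.002  0.0021] deg [0.07 0.17 0.18]
```

```bash
cat > st.py <<'E'
from look import *
s=state(); R=toolR(); y=np.degrees(np.arctan2(R[1,0],R[0,0]))
print('yaw %.2f'%y,'q~%.3f'%np.radians((17.15+60+90)-y),'pos',np.round(s['tool_pos'],4),'F',np.round(s['contact_force'],1),'M',np.round(s['ft_torque'],2),'Mtool',np.round(R.T@s['ft_torque'],2),'w',round(s['gripper_width'],3),'j6',round(s['joint_pos'][5],3),'eff6',round(s['joint_efforts'][5],3),'t',s['time'])
E
python3 st.py; python3 -m inch '[{"dx":0,"dy":0,"dz":-0.003,"rx":0,"ry":0,"rz":0},{"dx":0,"dy":0,"dz":-0.003,"rx":0,"ry":0,"rz":0}]' >/dev/null; python3 st.py
python3 -m inch '[{"dx":0,"dy":0,"dz":0,"rx":0,"ry":0,"rz":0.03},{"dx":0,"dy":0,"dz":0,"rx":0,"ry":0,"rz":0.06}]' >/dev/null; python3 st.py
```

```text
yaw 163.18 q~0.069 pos [ 0.5671 -0.0014  0.0612] F [-0.6  0.7  5.6] M [ 0.33  0.17 -0.01] Mtool [-0.27  0.26  0.01] w 0.519 j6 -1.411 eff6 -0.063 t 4.25
yaw 163.17 q~0.069 pos [ 0.567  -0.0014  0.0613] F [ 6.8  0.9 -6.2] M [ 0.24 -1.14 -0.02] Mtool [-0.56 -1.02  0.02] w 0.517 j6 -1.412 eff6 -0.04 t 4.45
yaw 157.94 q~0.161 pos [ 0.5669 -0.0015  0.0613] F [ 6.5 -0.2 -6.1] M [ 0.   -0.99  0.05] Mtool [-0.37 -0.91 -0.05] w 0.518 j6 -1.32 eff6 -0.319 t 4.65
```

```bash
python3 -m inch '[{"dx":0,"dy":0,"dz":0.0015,"rx":0,"ry":0,"rz":0.04},{"dx":0,"dy":0,"dz":0.0015,"rx":0,"ry":0,"rz":0.08}]' >/dev/null; python3 st.py
python3 -m inch '[{"dx":0,"dy":0,"dz":0,"rx":0,"ry":0,"rz":0.02},{"dx":0,"dy":0,"dz":0,"rx":0,"ry":0,"rz":0.04}]' >/dev/null; python3 st.py
python3 -m inch '[{"dx":0,"dy":0,"dz":0,"rx":0,"ry":0,"rz":0.02},{"dx":0,"dy":0,"dz":0,"rx":0,"ry":0,"rz":0.04}]' >/dev/null; python3 st.py
python3 -m inch '[{"dx":0,"dy":0,"dz":0,"rx":0,"ry":0,"rz":0.02},{"dx":0,"dy":0,"dz":0,"rx":0,"ry":0,"rz":0.04}]' >/dev/null; python3 st.py
```

```text
yaw 151.04 q~0.281 pos [ 0.5668 -0.0018  0.0612] F [1.2 0.2 1.3] M [-0.09 -0.22  0.1 ] Mtool [-0.02 -0.23 -0.1 ] w 0.521 j6 -1.199 eff6 -0.431 t 4.85
yaw 147.65 q~0.340 pos [ 0.5668 -0.002   0.0612] F [ 1.7 -1.6  2.2] M [-0.19 -0.26  0.01] Mtool [ 0.02 -0.32 -0.01] w 0.517 j6 -1.14 eff6 -0.181 t 5.05
yaw 144.19 q~0.401 pos [ 0.5666 -0.0021  0.0612] F [ 1.4 -2.7  2.9] M [-0.25 -0.27  0.11] Mtool [ 0.04 -0.37 -0.11] w 0.521 j6 -1.08 eff6 -0.185 t 5.25
yaw 140.75 q~0.461 pos [ 0.5666 -0.0022  0.0612] F [ 0.4 -2.7  3. ] M [-0.35 -0.19  0.08] Mtool [ 0.15 -0.37 -0.08] w 0.521 j6 -1.02 eff6 -0.182 t 5.45
```

```bash
python3 -m inch '[{"dx":0,"dy":0,"dz":0,"rx":0,"ry":0,"rz":0.02},{"dx":0,"dy":0,"dz":0,"rx":0,"ry":0,"rz":0.04}]' >/dev/null; python3 st.py
python3 -m inch '[{"dx":0,"dy":0,"dz":0,"rx":0,"ry":0,"rz":0.02},{"dx":0,"dy":0,"dz":0,"rx":0,"ry":0,"rz":0.04}]' >/dev/null; python3 st.py
python3 -m inch '[{"dx":0,"dy":0,"dz":0,"rx":0,"ry":0,"rz":0.02},{"dx":0,"dy":0,"dz":0,"rx":0,"ry":0,"rz":0.04}]' >/dev/null; python3 st.py
python3 -m inch '[{"dx":0,"dy":0,"dz":0,"rx":0,"ry":0,"rz":0.02},{"dx":0,"dy":0,"dz":0,"rx":0,"ry":0,"rz":0.04}]' >/dev/null; python3 st.py
python3 -m inch '[{"dx":0,"dy":0,"dz":0,"rx":0,"ry":0,"rz":0.02},{"dx":0,"dy":0,"dz":0,"rx":0,"ry":0,"rz":0.04}]' >/dev/null; python3 st.py
```

```text
yaw 137.30 q~0.521 pos [ 0.5665 -0.0023  0.0612] F [ 0.5 -3.4  4.8] M [-0.54 -0.16  0.04] Mtool [ 0.29 -0.49 -0.04] w 0.522 j6 -0.96 eff6 -0.18 t 5.65
yaw 133.86 q~0.581 pos [ 0.5664 -0.0024  0.0612] F [ 0.2 -4.5  5.8] M [-0.6  -0.11  0.09] Mtool [ 0.33 -0.51 -0.09] w 0.514 j6 -0.9 eff6 -0.177 t 5.85
yaw 130.42 q~0.641 pos [ 0.5663 -0.0025  0.0612] F [-0.7 -3.1  6. ] M [-0.66 -0.04  0.08] Mtool [ 0.4  -0.52 -0.08] w 0.518 j6 -0.84 eff6 -0.176 t 6.05
yaw 126.99 q~0.701 pos [ 0.5661 -0.0026  0.0612] F [-1.6 -4.7  5.6] M [-0.72  0.04  0.03] Mtool [ 0.46 -0.55 -0.03] w 0.518 j6 -0.78 eff6 -0.175 t 6.25
yaw 123.55 q~0.761 pos [ 0.566  -0.0027  0.0612] F [-1.9 -5.1  6.6] M [-0.81  0.12  0.07] Mtool [ 0.55 -0.61 -0.07] w 0.518 j6 -0.72 eff6 -0.174 t 6.45
```

```bash
python3 -m inch '[{"dx":0,"dy":0,"dz":0,"rx":0,"ry":0,"rz":0.01},{"dx":0,"dy":0,"dz":0,"rx":0,"ry":0,"rz":0.02}]' >/dev/null; python3 st.py
python3 -m inch '[{"dx":0,"dy":0,"dz":0,"rx":0,"ry":0,"rz":0.01},{"dx":0,"dy":0,"dz":0,"rx":0,"ry":0,"rz":0.02}]' >/dev/null; python3 st.py
python3 -m inch '[{"dx":0,"dy":0,"dz":0,"rx":0,"ry":0,"rz":0.01},{"dx":0,"dy":0,"dz":0,"rx":0,"ry":0,"rz":0.02}]' >/dev/null; python3 st.py
python3 -m inch '[{"dx":0,"dy":0,"dz":0,"rx":0,"ry":0,"rz":0.01},{"dx":0,"dy":0,"dz":0,"rx":0,"ry":0,"rz":0.02}]' >/dev/null; python3 st.py
python3 -m inch '[{"dx":0,"dy":0,"dz":0,"rx":0,"ry":0,"rz":0.01},{"dx":0,"dy":0,"dz":0,"rx":0,"ry":0,"rz":0.02}]' >/dev/null; python3 st.py
```

```text
yaw 121.86 q~0.790 pos [ 0.566  -0.0028  0.0612] F [-1.3 -4.7  6.1] M [-0.84  0.2   0.05] Mtool [ 0.61 -0.61 -0.05] w 0.519 j6 -0.69 eff6 -0.049 t 6.65
yaw 120.15 q~0.820 pos [ 0.5659 -0.0028  0.0612] F [-1.  -4.7  6.8] M [-0.82  0.2   0.07] Mtool [ 0.59 -0.61 -0.07] w 0.517 j6 -0.66 eff6 -0.051 t 6.85
yaw 118.43 q~0.850 pos [ 0.5658 -0.0028  0.0612] F [-2.8 -4.9  7.6] M [-0.86  0.24  0.03] Mtool [ 0.62 -0.64 -0.03] w 0.518 j6 -0.63 eff6 -0.051 t 7.05
yaw 116.71 q~0.880 pos [ 0.5658 -0.0029  0.0612] F [-2.4 -5.6  6.1] M [-0.89  0.35  0.04] Mtool [ 0.71 -0.64 -0.04] w 0.516 j6 -0.6 eff6 -0.05 t 7.25
yaw 114.99 q~0.910 pos [ 0.5657 -0.0029  0.0612] F [-2.  -5.1  6.5] M [-0.9   0.34  0.09] Mtool [ 0.69 -0.67 -0.09] w 0.514 j6 -0.57 eff6 -0.05 t 7.45
```

```bash
python3 -m inch '[{"dx":0,"dy":0,"dz":0,"rx":0,"ry":0,"rz":0.02},{"dx":0,"dy":0,"dz":0,"rx":0,"ry":0,"rz":0.04}]' >/dev/null; python3 st.py
python3 -m inch '[{"dx":0,"dy":0,"dz":0,"rx":0,"ry":0,"rz":0.02},{"dx":0,"dy":0,"dz":0,"rx":0,"ry":0,"rz":0.04}]' >/dev/null; python3 st.py
python3 -m inch '[{"dx":0,"dy":0,"dz":0,"rx":0,"ry":0,"rz":0.02},{"dx":0,"dy":0,"dz":0,"rx":0,"ry":0,"rz":0.04}]' >/dev/null; python3 st.py
python3 -m inch '[{"dx":0,"dy":0,"dz":0,"rx":0,"ry":0,"rz":0.02},{"dx":0,"dy":0,"dz":0,"rx":0,"ry":0,"rz":0.04}]' >/dev/null; python3 st.py
python3 -m inch '[{"dx":0,"dy":0,"dz":0,"rx":0,"ry":0,"rz":0.02},{"dx":0,"dy":0,"dz":0,"rx":0,"ry":0,"rz":0.04}]' >/dev/null; python3 st.py
python3 -m inch '[{"dx":0,"dy":0,"dz":0,"rx":0,"ry":0,"rz":0.02},{"dx":0,"dy":0,"dz":0,"rx":0,"ry":0,"rz":0.04}]' >/dev/null; python3 st.py
python3 -m inch '[{"dx":0,"dy":0,"dz":0,"rx":0,"ry":0,"rz":0.02},{"dx":0,"dy":0,"dz":0,"rx":0,"ry":0,"rz":0.04}]' >/dev/null; python3 st.py
```

```text
yaw 111.63 q~0.969 pos [ 0.5657 -0.0029  0.0612] F [-3.4 -4.6  7.5] M [-0.86  0.31  0.78] Mtool [ 0.6  -0.69 -0.78] w 0.514 j6 -0.511 eff6 0.573 t 7.65
yaw 108.22 q~1.029 pos [ 0.5655 -0.003   0.0611] F [-3.5 -6.2  7.6] M [-0.86  0.35  0.78] Mtool [ 0.59 -0.71 -0.78] w 0.521 j6 -0.452 eff6 0.533 t 7.85
yaw 104.78 q~1.088 pos [ 0.5654 -0.003   0.0612] F [-3.9 -7.1  8.8] M [-0.9   0.44  0.79] Mtool [ 0.65 -0.76 -0.79] w 0.517 j6 -0.392 eff6 0.534 t 8.05
yaw 101.35 q~1.148 pos [ 0.5652 -0.003   0.0611] F [-4.6 -5.7  9.3] M [-0.93  0.58  0.8 ] Mtool [ 0.75 -0.8  -0.8 ] w 0.52 j6 -0.332 eff6 0.535 t 8.25
yaw 97.91 q~1.208 pos [ 0.5651 -0.0031  0.0611] F [-4.9 -5.8  9.1] M [-0.95  0.6   0.78] Mtool [ 0.73 -0.86 -0.78] w 0.522 j6 -0.272 eff6 0.536 t 8.45
yaw 94.48 q~1.268 pos [ 0.5649 -0.0031  0.0611] F [-6.1 -6.6  9.9] M [-0.99  0.71  0.76] Mtool [ 0.78 -0.94 -0.76] w 0.521 j6 -0.212 eff6 0.536 t 8.65
yaw 91.04 q~1.328 pos [ 0.5648 -0.0031  0.0611] F [-6.9 -6.6 10.2] M [-1.03  0.82  0.73] Mtool [ 0.83 -1.02 -0.73] w 0.519 j6 -0.152 eff6 0.537 t 8.85
```

```bash
for i in 1; do python3 -m inch '[{"dx":0,"dy":0,"dz":-0.002,"rx":0,"ry":0,"rz":0.025},{"dx":0,"dy":0,"dz":-0.002,"rx":0,"ry":0,"rz":0.05},{"dx":0,"dy":0,"dz":-0.002,"rx":0,"ry":0,"rz":0.075},{"dx":0,"dy":0,"dz":-0.002,"rx":0,"ry":0,"rz":0.1},{"dx":0,"dy":0,"dz":-0.002,"rx":0,"ry":0,"rz":0.125}]' >/dev/null; python3 st.py; done
python3 -m inch '[{"dx":0,"dy":0,"dz":0,"rx":0,"ry":0,"rz":0.025},{"dx":0,"dy":0,"dz":0,"rx":0,"ry":0,"rz":0.05},{"dx":0,"dy":0,"dz":0,"rx":0,"ry":0,"rz":0.075},{"dx":0,"dy":0,"dz":0,"rx":0,"ry":0,"rz":0.1},{"dx":0,"dy":0,"dz":0,"rx":0,"ry":0,"rz":0.125}]' >/dev/null; python3 st.py
python3 -m inch '[{"dx":0,"dy":0,"dz":0,"rx":0,"ry":0,"rz":0.025},{"dx":0,"dy":0,"dz":0,"rx":0,"ry":0,"rz":0.05},{"dx":0,"dy":0,"dz":0,"rx":0,"ry":0,"rz":0.075},{"dx":0,"dy":0,"dz":0,"rx":0,"ry":0,"rz":0.1},{"dx":0,"dy":0,"dz":0,"rx":0,"ry":0,"rz":0.125}]' >/dev/null; python3 st.py
```

```text
yaw 80.27 q~1.516 pos [ 0.5643 -0.0031  0.0612] F [-2.8 -7.9  3.2] M [-1.13  0.27  0.78] Mtool [ 0.07 -1.16 -0.78] w 0.517 j6 0.036 eff6 0.466 t 9.35
yaw 69.54 q~1.704 pos [ 0.5638 -0.003   0.0612] F [-6.1 -6.4  5.8] M [-1.07  0.55  0.8 ] Mtool [ 0.14 -1.2  -0.79] w 0.517 j6 0.224 eff6 0.467 t 9.85
yaw 58.80 q~1.891 pos [ 0.5634 -0.0029  0.0612] F [-7.8 -6.3  6.9] M [-1.06  0.95  0.78] Mtool [ 0.26 -1.4  -0.78] w 0.517 j6 0.411 eff6 0.467 t 10.35
```

```bash
python3 -m inch '[{"dx":0,"dy":0,"dz":0,"rx":0,"ry":0,"rz":0.03},{"dx":0,"dy":0,"dz":0,"rx":0,"ry":0,"rz":0.06},{"dx":0,"dy":0,"dz":0,"rx":0,"ry":0,"rz":0.09},{"dx":0,"dy":0,"dz":0,"rx":0,"ry":0,"rz":0.12},{"dx":0,"dy":0,"dz":0,"rx":0,"ry":0,"rz":0.136}]' >/dev/null; python3 st.py
python3 -m inch '[{"dx":0,"dy":0,"dz":0,"rx":0,"ry":0,"rz":0},{"dx":0,"dy":0,"dz":0,"rx":0,"ry":0,"rz":0},{"dx":0,"dy":0,"dz":0,"rx":0,"ry":0,"rz":0}]' >/dev/null; python3 st.py
```

```text
yaw 47.13 q~2.095 pos [ 0.5629 -0.0026  0.0612] F [-8.8 -4.1  7.7] M [-0.97  1.14  0.72] Mtool [ 0.17 -1.49 -0.72] w 0.516 j6 0.615 eff6 0.652 t 10.85
yaw 47.17 q~2.094 pos [ 0.5629 -0.0026  0.0612] F [-8.8 -5.5  7.8] M [-0.91  1.17  0.6 ] Mtool [ 0.23 -1.47 -0.59] w 0.517 j6 0.614 eff6 0.612 t 11.15
```

```bash
python3 -m inch '[{"dx":0,"dy":0,"dz":0,"rx":0,"ry":0,"rz":0},{"dx":0,"dy":0,"dz":0,"rx":0,"ry":0,"rz":0},{"dx":0,"dy":0,"dz":0,"rx":0,"ry":0,"rz":0},{"dx":0,"dy":0,"dz":0,"rx":0,"ry":0,"rz":0}]' 1 >/dev/null; python3 st.py
python3 -m inch '[{"dx":0,"dy":0,"dz":-0.05,"rx":0,"ry":0,"rz":0},{"dx":0,"dy":0,"dz":-0.11,"rx":0,"ry":0,"rz":0},{"dx":0,"dy":0,"dz":-0.17,"rx":0,"ry":0,"rz":0},{"dx":0,"dy":0,"dz":-0.19,"rx":0,"ry":0,"rz":0}]' >/dev/null; python3 st.py
python3 -c "
from look import *
go([.54,-.12,.2],0)"
```

```text
yaw 47.08 q~2.096 pos [ 0.5656 -0.0013  0.0616] F [ 0.5  0.2 -0.3] M [-0.04  0.   -0.02] Mtool [-0.03 -0.03  0.02] w 1.0 j6 0.615 eff6 0.003 t 11.55
yaw 47.09 q~2.095 pos [ 0.5685 -0.0017  0.2207] F [-0.1  0.4  0.5] M [-0.   -0.   -0.02] Mtool [-0.   -0.    0.02] w 0.999 j6 0.615 eff6 -0.002 t 11.95
shift frac [-0.1327  0.0743  0.0257]
turn frac [ 0.0035 -0.0061  0.5479] deg [ 0.3  -0.53 47.09]
```

```bash
python3 -m inch '[{"dx":-0.133,"dy":0.074,"dz":0.01,"rx":0.003,"ry":-0.006,"rz":0.548},{"dx":-0.133,"dy":0.074,"dz":0.01,"rx":0.003,"ry":-0.006,"rz":0.548},{"dx":-0.133,"dy":0.074,"dz":0.01,"rx":0.003,"ry":-0.006,"rz":0.548},{"dx":-0.133,"dy":0.074,"dz":0.01,"rx":0.003,"ry":-0.006,"rz":0.548},{"dx":-0.133,"dy":0.074,"dz":0.01,"rx":0.003,"ry":-0.006,"rz":0.548}]' >/dev/null
python3 -c "
from look import *
go([.54,-.13,.2],0)"
```

```text
shift frac [0.0042 0.0121 0.0061]
turn frac [-0.0008  0.0067  0.0424] deg [-0.07  0.57  3.65]
```

```bash
python3 -m inch '[{"dx":0.004,"dy":0.012,"dz":0.006,"rx":0,"ry":0.004,"rz":0.042},{"dx":0.004,"dy":0.012,"dz":0.006,"rx":0,"ry":0.004,"rz":0.042},{"dx":0.004,"dy":0.012,"dz":0.006,"rx":0,"ry":0.004,"rz":0.042}]' >/dev/null
python3 - <<'E'
from look import *
import runpy; runpy.run_path("st.py")
i=optics.camera_info("wrist"); im=optics.grab_frame("wrist"); cv2.imwrite("pics/w3.png",im[:,:,::-1]); np.save("w3i.npy",i,allow_pickle=True)
a=proj("wrist",[.565,-.001,.08])[0].astype(int); b=proj("wrist",[.565,-.198,.02])[0].astype(int); print(a,b)
def crop(p,h,w,f):
    y0,x0=max(p[1]-h,0),max(p[0]-w,0); print('origin',x0,y0,f); return cv2.resize(im[y0:p[1]+h,x0:p[0]+w,::-1],None,fx=f,fy=f,interpolation=3)
A=crop(a,52,52,4);B=crop(b,60,48,4); c=np.zeros((600,800,3),np.uint8); c[:A.shape[0],:A.shape[1]]=A; c[:B.shape[0],416:416+B.shape[1]]=B
cv2.imwrite("pics/w3c.png",c)
E
```

```text
yaw 0.57 q~2.907 pos [ 0.5401 -0.1289  0.2003] F [-0.1 -1.1 -0.6] M [ 0.04 -0.05 -0.01] Mtool [0.04 0.05 0.01] w 1.001 j6 1.193 eff6 0.012 t 12.75
[106 152] [324 144]
origin 54 100 4
origin 276 84 4
```

View pics/w3c.png

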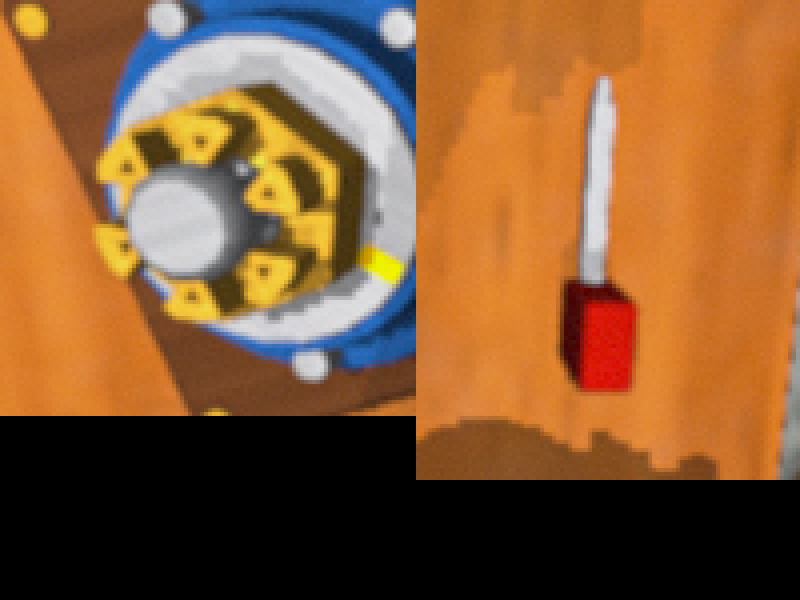

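```bash
python3 - <<'E'
from look import *
i=np.load("w3i.npy",allow_pickle=True).item()
g=lambda P:[[276+(x-416)/4,84+y/4] for x,y in P]; h=lambda P:[[54+x/4,100+y/4] for x,y in P]
s=unproj("wrist",g([(604,78),(593,282)]),.008,i); print('shaft',s.round(4).tolist(),np.degrees(np.arctan2(*(s[0]-s[1])[1::-1])))
T=unproj("wrist",g([(581,298),(636,303),(633,391),(581,389)]),.036,i); print('top',T.round(4).tolist(),T.mean(0))
m=unproj("wrist",h([(380,265)]),.054,i)[0]; print('mark',m, np.linalg.norm(m[:2]-[.5646,-.0010]),np.degrees(np.arctan2(m[1]+.001,m[0]-.5646)))
c=np.array([.5646,-.0015])
for a in range(17,377,60):
    X=[[c[0]+.019*np.cos(np.radians(a)),c[1]+.019*np.sin(np.radians(a)),.088]]; print(a,((proj("wrist",X,i)-[54,100])*4).round())
print('sp',((proj("wrist",[[*c,.096]],i)-[54,100])*4).round())
E
python3 - <<'E'
from look import *
T=[(.001)]; go([.541,-.198,.1],0)
E
```

```text
shaft [[0.6055, -0.1965, 0.008], [0.5522, -0.1972, 0.008]] 0.7679195289682683
top [[0.5533, -0.1888, 0.036], [0.5521, -0.2026, 0.036], [0.5294, -0.2036, 0.036], [0.5298, -0.1903, 0.036]] [ 0.54114108 -0.19634481  0.036     ]
mark [ 0.5477778  -0.02693438  0.054     ] 0.030912433692987306 -122.96923987824394
17 [[155. 131.]]
77 [[101. 198.]]
137 [[141. 285.]]
197 [[232. 305.]]
257 [[286. 241.]]
317 [[249. 153.]]
sp [[175. 227.]]
shift frac [0.0006 0.0866 0.1256]
turn frac [-0.0006  0.0025  0.0067] deg [-0.05  0.22  0.57]
```

```bash
python3 -m inch '[{"dx":0.0005,"dy":0.043,"dz":0.02,"rx":0,"ry":0.0025,"rz":0.004},{"dx":0.0005,"dy":0.0852,"dz":0.07,"rx":0,"ry":0.0025,"rz":0.004},{"dx":0.0005,"dy":0.0852,"dz":0.12,"rx":0,"ry":0.0025,"rz":0.004},{"dx":0.0005,"dy":0.0852,"dz":0.12,"rx":0,"ry":0.0025,"rz":0.004}]' >/dev/null; python3 st.py
python3 - <<'E'
from look import *
i=optics.camera_info("wrist"); im=optics.grab_frame("wrist"); cv2.imwrite("pics/w4.png",im[:,:,::-1]); np.save("w4i.npy",i,allow_pickle=True)
go([.5405,-.197,.012],0)
E
```

```text
yaw 0.14 q~2.915 pos [ 0.5367 -0.1954  0.0981] F [-0.8  0.5 -1.8] M [0.04 0.01 0.01] Mtool [ 0.04 -0.01 -0.01] w 1.004 j6 1.088 eff6 -0.023 t 13.2
shift frac [0.0029 0.0019 0.1121]
turn frac [-0.0028  0.0039  0.0021] deg [-0.24  0.34  0.18]
```

View pics/w4.png

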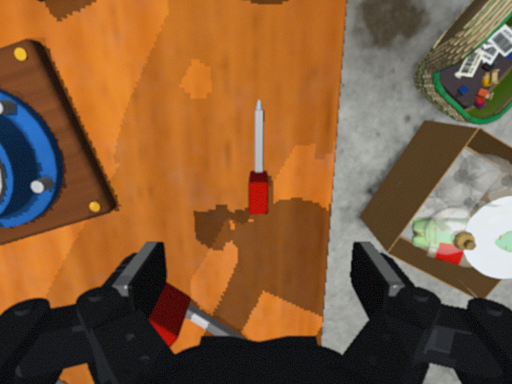

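```bash
python3 - <<'E'
from look import *
i=np.load("w4i.npy",allow_pickle=True).item()
print('big',unproj("wrist",[[188,295],[155,325]],.03,i).round(3).tolist())
print('small top rear/front',unproj("wrist",[[258.5,213],[259.3,183]],.036,i).round(4).tolist(),'shaft',unproj("wrist",[[259.3,101],[259.3,170]],.008,i).round(4).tolist())
E
```

```text
big [[0.458, -0.141, 0.03], [0.43, -0.112, 0.03]]
small top rear/front [[0.5301, -0.1965, 0.036], [0.552, -0.197, 0.036]] shaft [[0.605, -0.1968, 0.008], [0.5543, -0.1969, 0.008]]
```

```bash
python3 -m inch '[{"dx":0.003,"dy":0.001,"dz":0.05,"rx":0,"ry":0.002,"rz":0.001},{"dx":0.003,"dy":0.001,"dz":0.09,"rx":0,"ry":0.002,"rz":0.001},{"dx":0.003,"dy":0.001,"dz":0.11,"rx":0,"ry":0.002,"rz":0.001},{"dx":0.003,"dy":0.001,"dz":0.11,"rx":0,"ry":0.002,"rz":0.001},{"dx":0.003,"dy":0.001,"dz":0.11,"rx":0,"ry":0.002,"rz":0.001}]' >/dev/null; python3 st.py
python3 -c "
from look import *
go([.540,-.197,.012],0)"
```

```text
yaw 0.12 q~2.915 pos [ 0.5451 -0.1983  0.0191] F [-0.4  0.8 -0. ] M [-0.01  0.02 -0.01] Mtool [-0.01 -0.02  0.01] w 0.999 j6 1.089 eff6 -0.001 t 13.75
shift frac [-0.0065 -0.0016  0.0088]
turn frac [ 0.0006 -0.0043  0.0014] deg [ 0.05 -0.37  0.12]
```

```bash
python3 -m inch '[{"dx":-0.006,"dy":-0.0015,"dz":0.0085,"rx":0,"ry":-0.003,"rz":0.001},{"dx":-0.006,"dy":-0.0015,"dz":0.0085,"rx":0,"ry":-0.003,"rz":0.001},{"dx":-0.006,"dy":-0.0015,"dz":0.0085,"rx":0,"ry":-0.003,"rz":0.001}]' >/dev/null; python3 st.py
python3 -c "
from look import *
go([.540,-.197,.012],0)"
```

```text
yaw -0.01 q~2.917 pos [ 0.5391 -0.1969  0.0108] F [-0.3 -1.  -0.2] M [ 0.03  0.06 -0.02] Mtool [ 0.03 -0.06  0.02] w 0.998 j6 1.091 eff6 0.0 t 14.05
shift frac [ 0.0011  0.0001 -0.0016]
turn frac [ 0.     -0.0001 -0.0001] deg [ 0.   -0.01 -0.01]
```

```bash
python3 -m inch '[{"dx":0.0008,"dy":0,"dz":-0.0012,"rx":0,"ry":0,"rz":0},{"dx":0.0008,"dy":0,"dz":-0.0012,"rx":0,"ry":0,"rz":0},{"dx":0.0008,"dy":0,"dz":-0.0012,"rx":0,"ry":0,"rz":0},{"dx":0.0008,"dy":0,"dz":-0.0012,"rx":0,"ry":0,"rz":0},{"dx":0.0008,"dy":0,"dz":-0.0012,"rx":0,"ry":0,"rz":0}]' -1 >/dev/null; python3 st.py
python3 -m inch '[{"dx":0,"dy":0,"dz":0,"rx":0,"ry":0,"rz":0},{"dx":0,"dy":0,"dz":0,"rx":0,"ry":0,"rz":0},{"dx":0,"dy":0,"dz":0,"rx":0,"ry":0,"rz":0}]' >/dev/null; python3 st.py
```

```text
yaw -0.01 q~2.917 pos [ 0.5395 -0.1968  0.0111] F [-3.2  0.9 11.8] M [ 0.15  0.41 -0.01] Mtool [ 0.15 -0.41  0.01] w 0.153 j6 1.091 eff6 -0.003 t 14.55
yaw -0.01 q~2.917 pos [ 0.5396 -0.1969  0.0111] F [ 0.2 -0.1  1.1] M [-0.05 -0.04  0.02] Mtool [-0.05  0.04 -0.02] w 0.154 j6 1.092 eff6 -0.0 t 14.85
```

```bash
python3 -m inch '[{"dx":0,"dy":0,"dz":-0.03,"rx":0,"ry":0,"rz":0},{"dx":0,"dy":0,"dz":-0.09,"rx":0,"ry":0,"rz":0},{"dx":0,"dy":0,"dz":-0.13,"rx":0,"ry":0,"rz":0},{"dx":0,"dy":0,"dz":-0.13,"rx":0,"ry":0,"rz":0}]' >/dev/null; python3 st.py
python3 -c "
from look import *
go([.4547,-.0344,.115],np.radians(17.1))"
```

```text
yaw -0.00 q~2.917 pos [ 0.543  -0.1986  0.1213] F [-0.1 -0.6  0.6] M [-0.02 -0.04  0.01] Mtool [-0.02  0.04 -0.01] w 0.152 j6 1.092 eff6 -0.0 t 15.25
shift frac [-0.1104 -0.2053  0.006 ]
turn frac [ 0.0039 -0.0054 -0.199 ] deg [  0.34  -0.47 -17.11]
```

```bash
python3 -m inch '[{"dx":-0.03,"dy":-0.05,"dz":0,"rx":0,"ry":0,"rz":0},{"dx":-0.058,"dy":-0.10,"dz":0.006,"rx":0,"ry":0,"rz":-0.05},{"dx":-0.085,"dy":-0.15,"dz":0.006,"rx":0,"ry":0,"rz":-0.1},{"dx":-0.11,"dy":-0.205,"dz":0.006,"rx":0,"ry":0,"rz":-0.199},{"dx":-0.11,"dy":-0.205,"dz":0.006,"rx":0,"ry":0,"rz":-0.199}]' >/dev/null; python3 st.py
python3 -m inch '[{"dx":0,"dy":0,"dz":0,"rx":0,"ry":0,"rz":0},{"dx":0,"dy":0,"dz":0,"rx":0,"ry":0,"rz":0}]' >/dev/null; python3 st.py
python3 -c "
from look import *
go([.4547,-.0344,.0881],np.radians(17.1))"
```

```text
yaw 17.49 q~2.612 pos [ 0.4479 -0.0288  0.1077] F [-0.7  1.3 -0.3] M [-0.03  0.02 -0.03] Mtool [-0.02 -0.02  0.03] w 0.149 j6 1.034 eff6 -0.23 t 15.75
yaw 17.04 q~2.620 pos [ 0.4517 -0.0333  0.11  ] F [-0.3 -0.6 -0.6] M [-0.   -0.01  0.  ] Mtool [-0.01  0.   -0.  ] w 0.151 j6 1.035 eff6 0.001 t 15.95
shift frac [0.0032 0.0024 0.0274]
turn frac [-0.0003  0.0007 -0.0007] deg [-0.03  0.06 -0.06]
```

```bash
python3 -m inch '[{"dx":0.0032,"dy":0.002,"dz":0.015,"rx":0,"ry":0,"rz":-0.0005},{"dx":0.0032,"dy":0.002,"dz":0.027,"rx":0,"ry":0,"rz":-0.0005},{"dx":0.0032,"dy":0.002,"dz":0.027,"rx":0,"ry":0,"rz":-0.0005},{"dx":0.0032,"dy":0.002,"dz":0.027,"rx":0,"ry":0,"rz":-0.0005},{"dx":0.0032,"dy":0.002,"dz":0.027,"rx":0,"ry":0,"rz":-0.0005}]' >/dev/null; python3 st.py
python3 - <<'E'
from look import *
go([.4547,-.0344,.0881],np.radians(17.1))
for c in ("wrist","scene"):
    i=optics.camera_info(c); im=optics.grab_frame(c); cv2.imwrite(f"pics/{c}5.png",im[:,:,::-1]); np.save(f"{c}5i.npy",i,allow_pickle=True)
c=proj("wrist",[.5646,-.0008,.09])[0].astype(int); print(c, proj("wrist",[.54,-.008,.082]))
w=cv2.imread("pics/wrist5.png"); y0=max(c[1]-80,0); A=cv2.resize(w[y0:y0+200,160:360],(600,600),interpolation=3); print('origin',160,y0,'x3')
cv2.imwrite("pics/w5c.png",A)
E
```

```text
yaw 17.11 q~2.619 pos [ 0.4546 -0.0338  0.0887] F [ 0.6 -0.1 -0.1] M [-0.03  0.05  0.03] Mtool [-0.02 -0.05 -0.03] w 0.154 j6 1.034 eff6 0.0 t 16.45
shift frac [-0.0001  0.0007  0.0008]
turn frac [-0.0004  0.0004  0.0001] deg [-0.04  0.03  0.01]
[257 -15] [[256.49069287  56.82102995]]
origin 160 0 x3
```

View pics/w5c.png

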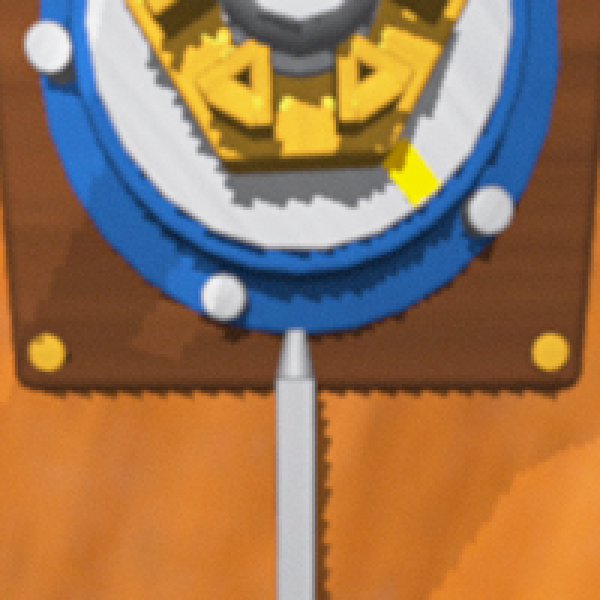

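```bash
python3 -m inch '[{"dx":0,"dy":0.0012,"dz":0.0007,"rx":0,"ry":0,"rz":0},{"dx":0.01,"dy":0.0012,"dz":0.0007,"rx":0,"ry":0,"rz":0},{"dx":0.02,"dy":0.0012,"dz":0.0007,"rx":0,"ry":0,"rz":0},{"dx":0.03,"dy":0.0012,"dz":0.0007,"rx":0,"ry":0,"rz":0},{"dx":0.03,"dy":0.0012,"dz":0.0007,"rx":0,"ry":0,"rz":0}]' >/dev/null; python3 st.py
python3 -m inch '[{"dx":0.004,"dy":0,"dz":0,"rx":0,"ry":0,"rz":0},{"dx":0.008,"dy":0,"dz":0,"rx":0,"ry":0,"rz":0},{"dx":0.01,"dy":0,"dz":0,"rx":0,"ry":0,"rz":0},{"dx":0.01,"dy":0,"dz":0,"rx":0,"ry":0,"rz":0}]' >/dev/null; python3 st.py
python3 - <<'E'
from look import *
s=state(); h=np.radians(17.1); d=s['tool_pos'][:2]-np.array([.5646,-.0008]); print('along',d@[np.cos(h),np.sin(h)],'left',d@[-np.sin(h),np.cos(h)])
im=optics.grab_frame("wrist"); cv2.imwrite("pics/w6.png",im[:,:,::-1]); print(proj("wrist",[.5646,-.0008,.09]))
cv2.imwrite("pics/w6c.png",cv2.resize(im[0:190,160:360,::-1],(600,570),interpolation=3))
E
```

```text
yaw 17.18 q~2.617 pos [ 0.4789 -0.0272  0.0884] F [-0.2 -0.4 -0.5] M [ 0.03  0.03 -0.03] Mtool [ 0.04 -0.02  0.03] w 0.151 j6 1.059 eff6 0.039 t 17.05
yaw 17.14 q~2.618 pos [ 0.4854 -0.025   0.0882] F [-0.2 -0.6 -0.6] M [ 0.06 -0.01 -0.04] Mtool [0.05 0.03 0.04] w 0.152 j6 1.067 eff6 0.008 t 17.45
along -0.08279302171990188 left 0.00010564643034143006
[[255.64681167  69.74079114]]
```

View pics/w6c.png

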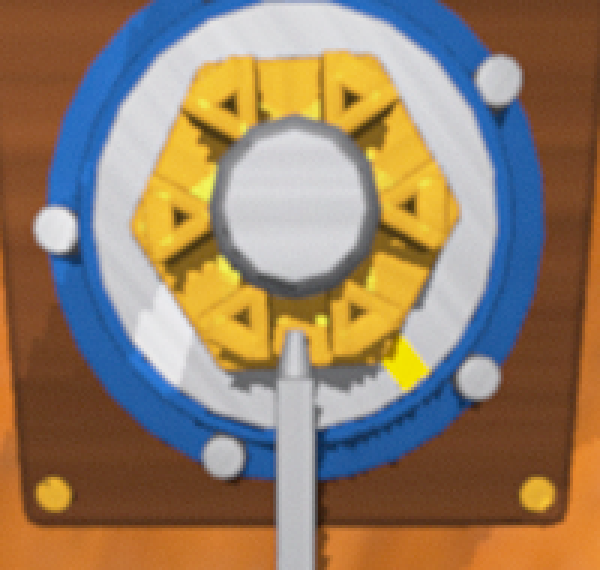

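```bash
python3 -m inch '[{"dx":0.003,"dy":0.0002,"dz":0,"rx":0,"ry":0,"rz":0},{"dx":0.005,"dy":0.0002,"dz":0,"rx":0,"ry":0,"rz":0}]' >/dev/null; python3 st.py
python3 -m inch '[{"dx":0.001,"dy":0,"dz":0,"rx":0,"ry":0,"rz":0},{"dx":0.002,"dy":0,"dz":0,"rx":0,"ry":0,"rz":0}]' >/dev/null; python3 st.py
python3 -m inch '[{"dx":0.001,"dy":0,"dz":0,"rx":0,"ry":0,"rz":0},{"dx":0.002,"dy":0,"dz":0,"rx":0,"ry":0,"rz":0}]' >/dev/null; python3 st.py
```

```text
yaw 17.13 q~2.618 pos [ 0.4893 -0.0241  0.0882] F [ 0.3  0.8 -0.6] M [-0.02 -0.03  0.  ] Mtool [-0.03  0.03 -0.  ] w 0.151 j6 1.07 eff6 -0.012 t 17.7
yaw 17.14 q~2.618 pos [ 0.4908 -0.0236  0.0882] F [-0.3 -0.1 -0.8] M [0.01 0.04 0.  ] Mtool [ 0.02 -0.04 -0.  ] w 0.153 j6 1.072 eff6 -0.006 t 17.9
yaw 17.14 q~2.618 pos [ 0.4923 -0.0231  0.0881] F [-0.3  0.3 -0.8] M [-0.02  0.    0.04] Mtool [-0.02 -0.01 -0.04] w 0.151 j6 1.073 eff6 -0.006 t 18.1
```

```bash
python3 -m inch '[{"dx":0.001,"dy":0,"dz":0,"rx":0,"ry":0,"rz":0},{"dx":0.002,"dy":0,"dz":0,"rx":0,"ry":0,"rz":0}]' >/dev/null; python3 st.py
python3 -m inch '[{"dx":0.001,"dy":0,"dz":0,"rx":0,"ry":0,"rz":0},{"dx":0.002,"dy":0,"dz":0,"rx":0,"ry":0,"rz":0}]' >/dev/null; python3 st.py
python3 -m inch '[{"dx":0.001,"dy":0,"dz":0,"rx":0,"ry":0,"rz":0},{"dx":0.002,"dy":0,"dz":0,"rx":0,"ry":0,"rz":0}]' >/dev/null; python3 st.py
```

```text
yaw 17.14 q~2.618 pos [ 0.4938 -0.0226  0.0882] F [ 0.5 -0.3  0.5] M [-0.01  0.02 -0.01] Mtool [-0.01 -0.02  0.01] w 0.149 j6 1.075 eff6 -0.006 t 18.3
yaw 17.14 q~2.618 pos [ 0.4954 -0.0222  0.0881] F [ 0.6 -0.7 -0.3] M [ 0.    0.08 -0.05] Mtool [ 0.03 -0.08  0.05] w 0.152 j6 1.077 eff6 -0.006 t 18.5
yaw 17.14 q~2.618 pos [ 0.4969 -0.0217  0.0882] F [-0.1 -0.7 -0.5] M [ 0.03 -0.   -0.03] Mtool [0.02 0.01 0.03] w 0.147 j6 1.078 eff6 -0.006 t 18.7
```

```bash
for k in 1; do python3 -m inch '[{"dx":0.002,"dy":0,"dz":0,"rx":0,"ry":0,"rz":0},{"dx":0.004,"dy":0,"dz":0,"rx":0,"ry":0,"rz":0},{"dx":0.006,"dy":0,"dz":0,"rx":0,"ry":0,"rz":0},{"dx":0.008,"dy":0,"dz":0,"rx":0,"ry":0,"rz":0},{"dx":0.01,"dy":0,"dz":0,"rx":0,"ry":0,"rz":0}]' >/dev/null; python3 st.py; done
python3 -m inch '[{"dx":0.002,"dy":0,"dz":0,"rx":0,"ry":0,"rz":0},{"dx":0.004,"dy":0,"dz":0,"rx":0,"ry":0,"rz":0},{"dx":0.006,"dy":0,"dz":0,"rx":0,"ry":0,"rz":0},{"dx":0.008,"dy":0,"dz":0,"rx":0,"ry":0,"rz":0},{"dx":0.01,"dy":0,"dz":0,"rx":0,"ry":0,"rz":0}]' >/dev/null; python3 st.py
python3 -m inch '[{"dx":0.002,"dy":0,"dz":0,"rx":0,"ry":0,"rz":0},{"dx":0.004,"dy":0,"dz":0,"rx":0,"ry":0,"rz":0},{"dx":0.006,"dy":0,"dz":0,"rx":0,"ry":0,"rz":0},{"dx":0.008,"dy":0,"dz":0,"rx":0,"ry":0,"rz":0},{"dx":0.01,"dy":0,"dz":0,"rx":0,"ry":0,"rz":0}]' >/dev/null; python3 st.py
```

```text
yaw 17.14 q~2.618 pos [ 0.5046 -0.0193  0.0881] F [ 0.4 -0.2 -0.7] M [ 0.02 -0.01  0.02] Mtool [ 0.02  0.02 -0.02] w 0.148 j6 1.086 eff6 -0.012 t 19.2
yaw 17.14 q~2.618 pos [ 0.5122 -0.0169  0.0881] F [0.8 0.9 0.7] M [-0.01  0.01  0.04] Mtool [-0.01 -0.01 -0.04] w 0.151 j6 1.093 eff6 -0.012 t 19.7
yaw 17.14 q~2.618 pos [ 0.5199 -0.0146  0.0881] F [ 1.1  0.  -0.7] M [ 0.04 -0.03 -0.  ] Mtool [0.03 0.03 0.  ] w 0.152 j6 1.1 eff6 -0.012 t 20.2
```

```bash
python3 -m inch '[{"dx":0.002,"dy":0,"dz":0,"rx":0,"ry":0,"rz":0},{"dx":0.004,"dy":0,"dz":0,"rx":0,"ry":0,"rz":0},{"dx":0.006,"dy":0,"dz":0,"rx":0,"ry":0,"rz":0},{"dx":0.008,"dy":0,"dz":0,"rx":0,"ry":0,"rz":0},{"dx":0.01,"dy":0,"dz":0,"rx":0,"ry":0,"rz":0}]' >/dev/null; python3 st.py
python3 -m inch '[{"dx":0.001,"dy":0,"dz":0,"rx":0,"ry":0,"rz":0},{"dx":0.002,"dy":0,"dz":0,"rx":0,"ry":0,"rz":0}]' >/dev/null; python3 st.py
python3 -m inch '[{"dx":0.001,"dy":0,"dz":0,"rx":0,"ry":0,"rz":0},{"dx":0.0015,"dy":0,"dz":0,"rx":0,"ry":0,"rz":0}]' >/dev/null; python3 st.py
```

```text
yaw 17.14 q~2.618 pos [ 0.5275 -0.0122  0.0881] F [ 0.5 -0.1 -0.6] M [-0.03  0.    0.01] Mtool [-0.03 -0.01 -0.01] w 0.151 j6 1.107 eff6 -0.011 t 20.7
yaw 17.14 q~2.618 pos [ 0.529  -0.0118  0.0881] F [ 0.3  0.8 -0.3] M [0.   0.01 0.03] Mtool [ 0.01 -0.01 -0.03] w 0.154 j6 1.108 eff6 -0.005 t 20.9
yaw 17.14 q~2.618 pos [ 0.5301 -0.0114  0.0881] F [-0.8 -0.2 -0.9] M [ 0.03  0.   -0.01] Mtool [0.03 0.01 0.01] w 0.154 j6 1.109 eff6 -0.001 t 21.1
```

```bash
python3 -m inch '[{"dx":0.0005,"dy":0,"dz":0,"rx":0,"ry":0,"rz":0},{"dx":0.001,"dy":0,"dz":0,"rx":0,"ry":0,"rz":0}]' >/dev/null; python3 st.py
python3 -m inch '[{"dx":0.0005,"dy":0,"dz":0,"rx":0,"ry":0,"rz":0},{"dx":0.001,"dy":0,"dz":0,"rx":0,"ry":0,"rz":0}]' >/dev/null; python3 st.py
```

```text
yaw 17.14 q~2.618 pos [ 0.5309 -0.0112  0.0881] F [-0.2 -0.4 -0.8] M [ 0.02 -0.    0.03] Mtool [ 0.02  0.01 -0.03] w 0.149 j6 1.11 eff6 -0.003 t 21.3
yaw 17.14 q~2.618 pos [ 0.5317 -0.011   0.0881] F [-0.5  0.2 -1. ] M [ 0.03 -0.03  0.05] Mtool [ 0.02  0.04 -0.05] w 0.154 j6 1.111 eff6 -0.003 t 21.5
```

```bash
python3 -m inch '[{"dx":0.0005,"dy":0,"dz":0,"rx":0,"ry":0,"rz":0},{"dx":0.001,"dy":0,"dz":0,"rx":0,"ry":0,"rz":0}]' >/dev/null; python3 st.py
```

```text
yaw 17.14 q~2.618 pos [ 0.5321 -0.0108  0.088 ] F [-2.1 -1.4  0.6] M [-0.1   0.33  0.01] Mtool [ 0.   -0.35 -0.01] w 0.151 j6 1.111 eff6 0.008 t 21.7
```

```bash
python3 -m inch '[{"dx":0,"dy":0,"dz":0,"rx":0,"ry":0,"rz":0},{"dx":0,"dy":0,"dz":0,"rx":0,"ry":0,"rz":0},{"dx":0,"dy":0,"dz":0,"rx":0,"ry":0,"rz":0},{"dx":0,"dy":0,"dz":0,"rx":0,"ry":0,"rz":0},{"dx":0,"dy":0,"dz":0,"rx":0,"ry":0,"rz":0}]' 1 >/dev/null; python3 st.py
python3 -m inch '[{"dx":0,"dy":0,"dz":-0.01,"rx":0,"ry":0,"rz":0},{"dx":0,"dy":0,"dz":-0.04,"rx":0,"ry":0,"rz":0},{"dx":0,"dy":0,"dz":-0.09,"rx":0,"ry":0,"rz":0},{"dx":0,"dy":0,"dz":-0.13,"rx":0,"ry":0,"rz":0},{"dx":0,"dy":0,"dz":-0.13,"rx":0,"ry":0,"rz":0}]' >/dev/null; python3 st.py
python3 - <<'E'
from look import *
im=optics.grab_frame("wrist"); c=proj("wrist",[.555,-.004,.085])[0].astype(int); print(c)
x0,y0=max(c[0]-75,0),max(c[1]-60,0); A=cv2.resize(im[y0:y0+150,x0:x0+150,::-1],(600,600),interpolation=3); cv2.imwrite("pics/w7c.png",A); print(x0,y0)
E
```

```text
yaw 17.14 q~2.618 pos [ 0.5325 -0.0107  0.0882] F [-0.7  0.4  0.2] M [ 0.01 -0.02 -0.03] Mtool [0.01 0.02 0.03] w 0.979 j6 1.111 eff6 -0.0 t 22.2
yaw 17.14 q~2.618 pos [ 0.5359 -0.0113  0.1993] F [0.7 0.4 1.6] M [ 0.03  0.01 -0.05] Mtool [ 0.03 -0.    0.05] w 1.004 j6 1.111 eff6 -0.0 t 22.7
[255 160]
180 100
```

View pics/w7c.png

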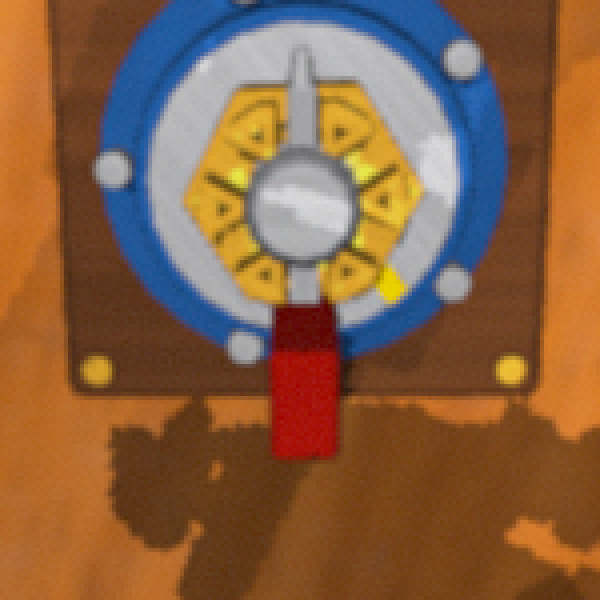

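```bash
python3 -m inch '[{"dx":0,"dy":0,"dz":0,"rx":0,"ry":0,"rz":0},{"dx":0,"dy":0,"dz":0,"rx":0,"ry":0,"rz":0},{"dx":0,"dy":0,"dz":0,"rx":0,"ry":0,"rz":0}]' >/dev/null; python3 -c "
from look import *
print(ticket.job_done())"
```

```text
the job is handed in; nothing more can be done
None
```

I tightened the castle nut past snug (felt at about 0.94 rad) to the slot at about 2.09 rad, pushed the small red pin home at about 2.5 N, released it and handed the job in. The last picture shows the pin through both sides, and I kept clear of the bystanders throughout.

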